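# Clear the empties: coffee tin along the upstand, then tip the tray

### The arm

A 6-joint arm with a two-finger parallel gripper is mounted at the origin on the work surface. World frame = base frame: x ahead of the robot, y to its left, z up, the work surface at z = 0. Lengths are in m, angles in rad, forces in N, time in s.
With the tool pointing down it reaches from about 0.375 to 0.9 m from the base axis. Payload 3.1 kg.
Tool frame: the origin (TCP) lies at the very end of the fingers, on their centre line; the grasp point (between the pads) lies 19 mm behind it; z points along the fingers, y is the line along which they close (so a half turn about z gives the same grasp; the last joint's range is limited). The gripper opens to 87 mm and grips with 3 to 60 N. Pads are 19 mm wide; open, the fingers measure 117 mm over their backs; the gripper's body (75 mm by 190 mm) begins 51 mm behind the grasp point.
Start: joints at [-1.321, 0.527, 1.433, -0, 1.181, -0.178], TCP at [0.26, -0.568, 0.223] pointing down, gripper open.
Joint ranges: [-3.08, 3.08], [-0.75, 2.2], [0.22, 2.44], [-1.43, 4.57], [0, 2.65], [-2.85, 2.85]. Speed limits (rad/s): [2.79, 2.79, 3.14, 3.14, 3.14, 3.14].

### API

Orientations are given as a unit quaternion [x, y, z, w].
In Python, from workcell import arm, vision gives the robot as it stands.
- The arm moves only by the tool move_arm, never from a script. Its argument "commands" is a list of rows, each a list of 6 numbers: the shift along the tool's x, y, z in mm, then the turn, a rotation vector about the tool's x, y, z in degrees. In form: [[tx, ty, tz, rx, ry, rz], ...]. A call has 1 to 20 rows; each row shifts and turns the commanded pose from where the row before left it, along the tool's axes as they then stand; what a row does not reach is not made up. A row lasts 1/10 s, in which the tool goes at most 50 mm and 8.59 degrees, less where a joint would pass 70% of its speed; a pose out of reach is approached as far as the arm can. A call with a gripper value outside its range is refused whole. "hand" is the gripper command: -1 is fully open, 1 is shut, values between are in proportion, set as the call begins (left out, the last holds). The fingers move at their own pace and stop on an object; "squeeze" is the grip in N (left out, the last holds). Time passes only in rows, so rows that do not move let the fingers close. It gives the time, the measured TCP pose, the force, the opening and the grip force at its end, in the units of the state.
- arm.get_state(): the state, without advancing time (a new reading comes with each control period).
- vision.get_image(name): name is "scene" or "top" or "wrist"; returns a dict with "pixels" (420x560x3 uint8, red, green, blue), "depth" (420x560 float32, m along the optical axis (not along the pixel's ray), 0 where there is no reading), "fx", "fy", "cx", "cy" (pixels), "k1" (the pictures are not rectified: a ray, as slopes to the right and down, at radius r is drawn at 1 + k1 r^2 times it, then the intrinsics apply), "eye" and "attitude" of the camera in the world; the wrist camera has in their place "mount" (4x4, takes a point from camera to tool coordinates, whose origin is the TCP and whose axes are the flange's). Camera axes: x right, y down, z forward; pixel columns grow to the right and rows downward; lengths in m; the calibration is good to about 2 mm. A picture is of the moment at which its call begins: read the wrist's pose just before it.
- arm.close_job(): hands the job in; it is judged then, once.
The state is a dict: "time": time; "joint_pos": joint angles; "qvel": joint speeds; "effort": joint torques, N m; "ee_pos": TCP position; "eef_rot": TCP orientation; "ft_force": force on the tool from outside, world axes, zero at the start; "ft_torque": the same for the moment, N m; "opening": finger opening in m; "finger_force": force on a finger pad.
Only numpy, scipy, OpenCV 4.12 (cv2) and the standard library are available. Lean on these libraries where they do the work, as an engineer would, in place of code of your own. Each camera call takes 0.05 s, during which the arm holds its last target. There are 200 camera calls.

### The job

Clear the empties into the blue bin: push the empty coffee tin, lying on the grey shelf, lengthwise along the white wall until it lies wholly on the yellow tip tray, without letting it roll off the shelf. Then tip the tray up (it has a black handle) so that the tin, the small carton and the orange tub all go over into the blue bin, and put the tray back down flat. Leave the mug, sugar jar, soap bottle, cup and remote control alone.

Things in the scene. Friction and masses are not known exactly. Their poses are not given: they have to be found in the camera images.
- station: Fixed recycling station. Origin at table height, below the end of the wall's face, where the tray begins. +y is the way the tin must travel, +x points through the wall to the bin's side. In this frame, mm: the grey shelf spans x -150 to 0, y -283 to -3, top at z 60; its front edge (x -150) and its y -283 end are open.
- wall_end (a point): Lower edge of the white wall's face, at its tray end (station x 0, y -3, z 60 mm). The face is the plane x = 0 along the whole shelf; the wall is 12 mm thick, its top 60 mm above the shelf (z 120).
- tray_floor (a point): Centre of the yellow tip tray's floor. Flat, the tray spans station x -152 to 0, y 3 to 179 mm, floor at z 58.5; walls 36 mm high only on its x -150 side and at its y 179 end; open towards the shelf; on the bin side just a rounded lip 4 mm high.
- tray (a joint): Tilt of the tray, rad: 0 = flat (rests there by its weight, 0.35 kg), grows as the handle side is lifted, stop at 1.25. Hinge axis along station y at x 0, z 50 mm (handle bar 204 mm from it). Lightly damped; falls back flat if let go. The tin rolls out at about 0.45 rad, the other two by 1.0 to 1.2.
- tray_handle (a point): Middle of the round black handle bar on the tray: 12 mm thick, 110 mm long along station y, 48 mm out from the tray's wall (42 mm free between), 88.5 mm above the table when flat (station x -200, y 91). Can be pinched from above, fingers either side along station x; it turns in the grip. Free below.
- tin_center (a point): Centre of the empty coffee tin: steel with a red label, 90 mm in diameter (too wide to grasp across with many grippers), 120 mm long, flat ends, about 0.16 kg, lying on its side on the shelf with its axis (its own y) roughly along the wall, centre 45 mm above the shelf (z 105 mm). It rolls freely sideways. It starts 10 to 45 mm clear of the wall, a little askew.
- carton_center (a point): Centre of a small drinks carton, white with a green band, 38 x 62 mm, 50 mm tall, 30 g, standing on the tray near its handle side.
- tub_center (a point): Centre of a small orange tub with a white cap, 40 mm in diameter, 50 mm tall, 30 g, standing on the tray near its handle side.
- bin_floor (a point): Centre of the blue bin's floor, 5 mm above the table. Open-topped, it spans station x 12 to 205, y -2 to 198 mm; walls 115 mm high, but only 48 mm on the tray's side.
- mug_center (a point): Centre of a white mug, 80 mm wide, 90 mm tall, behind the wall. Leave alone.
- sugar_jar_center (a point): Centre of a jar with a red cap, 72 mm wide, 105 mm tall, behind the wall. Leave alone.
- soap_center (a point): Centre of an amber soap bottle, 64 mm wide, 190 mm tall, on the left of the counter. Leave alone.
- cup_center (a point): Centre of a blue cup without handle, 82 mm wide, 95 mm tall, on the left of the counter. Leave alone.
- remote_center (a point): Centre of a white remote control lying flat, 150 x 46 x 20 mm, in front of the robot. Leave alone.

How it is judged:
By the outcome, as a careful person would: the job done as asked, in the order asked, and still so for the second after the job is handed in, with the robot touching nothing.
It also fails if it takes over 72 s, if anything falls off the work surface, if the arm or the gripper's body presses on something with over 40 N, if the wrist force passes 120 N, or if a joint passes its speed limit or range.

## Working session

There is one attempt and no reset: what is moved stays moved. The work goes in short steps, Python scripts to look and compute and a tool call to move; the robot and the scene stay as the last step left them, time stands still between calls to the robot, and variables do not carry over. Pictures are saved under pics/ and viewed, at most 13 in all, crops included, and the job is handed in when it is done.

Besides the shell and the picture viewer there is one more tool, called after "Request:" as name(argument=value, ...), one argument or row to a line, values as JSON. move_arm: Moves the arm, as the interface text tells. Its arguments: {"type":"object","properties":{"commands":{"type":"array"},"hand":{"type":"number"},"squeeze":{"type":"number"}},"required":["commands"]}

```bash
ls; mkdir -p pics; cat > h.py <<'E'
import numpy as np,cv2
from scipy.spatial.transform import Rotation as R
from workcell import arm,vision
def cam(n):
    s=arm.get_state(); d=vision.get_image(n)
    if n=='wrist':
        T=np.eye(4);T[:3,:3]=R.from_quat(s['eef_rot']).as_matrix();T[:3,3]=s['ee_pos'];M=T@np.array(d['mount']);d['R']=M[:3,:3];d['e']=M[:3,3]
    else:
        a=np.array(d['attitude'],float); d['R']=a if a.shape==(3,3) else R.from_quat(a).as_matrix() if a.shape==(4,) else a[:3,:3]; d['e']=np.array(d['eye'])
    return d
def rays(d,uv):
    K=np.array([[d['fx'],0,d['cx']],[0,d['fy'],d['cy']],[0,0,1]])
    p=cv2.undistortPoints(np.array(uv,float).reshape(-1,1,2),K,np.array([d['k1'],0,0,0,0.]))[:,0]
    return np.c_[p,np.ones(len(p))]
def cloud(d):
    h,w=d['depth'].shape
    u,v=np.meshgrid(np.arange(w),np.arange(h))
    r=rays(d,np.c_[u.ravel(),v.ravel()])
    return ((r*d['depth'].reshape(-1,1))@d['R'].T+d['e']).reshape(h,w,3)
def plane(d,uv,z):
    r=rays(d,uv)@d['R'].T
    return d['e']+r*((z-d['e'][2])/r[:,2])[:,None]
def save(d,f): cv2.imwrite('pics/'+f,d['pixels'][:,:,::-1])
E
python3 - <<'E'
from h import *
for n in ('scene','top'):
    d=cam(n); save(d,n+'0.png'); print(n,d['e'],d['attitude'],d['fx'],d['k1'],(d['depth']>0).mean())
print(arm.get_state())
E
```

```text
pics
scene [ 1.25882135 -0.56917425  0.72506227] [ 0.81571771  0.32963376 -0.18951975 -0.43592255] 498.9127272230437 -0.06297430660669877 0.995969387755102
top [0.44864743 0.12286573 1.16805856] [ 0.71244143 -0.69978264  0.04037809 -0.03318259] 498.8906315744925 -0.13952414486169099 0.9960671768707483
{'time': 0.1, 'joint_pos': array([-1.32048870e+00,  5.28363680e-01,  1.43378524e+00, -2.81182772e-05,
        1.18143726e+00, -1.78479948e-01]), 'qvel': array([-1.25071127e-03, -5.00697385e-04, -4.51688436e-03, -1.35350288e-04,
       -9.30166776e-05,  4.28873606e-04]), 'effort': array([-3.83399438e-04, -4.40986562e+01, -1.77150536e+01,  6.35293359e-02,
        5.33940224e-02, -5.88374132e-05]), 'ee_pos': array([ 0.25971555, -0.56773779,  0.22167184]), 'eef_rot': array([ 9.77103925e-01,  2.12760255e-01, -4.87830265e-05, -9.95653345e-04]), 'ft_force': array([ 0.11709373, -0.32764282,  0.09356977]), 'ft_torque': array([-0.03434766, -0.04222621, -0.04141445]), 'finger_force': 0.0, 'opening': 0.08711259045597507}
```

View pics/scene0.png

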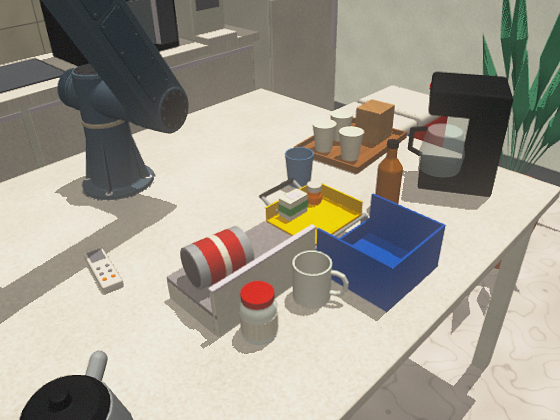

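View pics/top0.png

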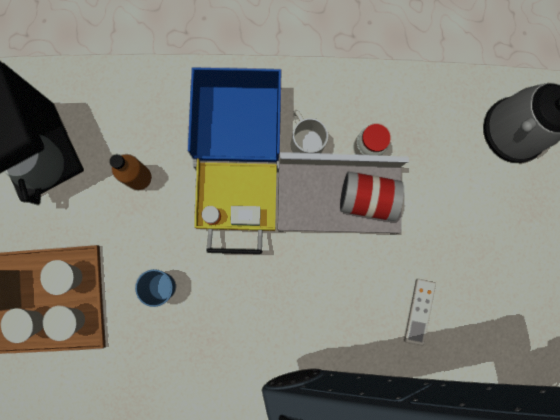

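The top view shows the shelf at (278–402, 160–234), the wall along row 158, and the tin at (372,196). The tray is at (197–278, 160–230), its handle bar at (210–262, 250), the tub at (211,215) and the carton at (245,214). The scene view agrees. Next I measure these.

```bash
cat >> h.py <<'E'
def hsv(d): return cv2.cvtColor(d['pixels'],cv2.COLOR_RGB2HSV)
E
python3 - <<'E'
from h import *
d=cam('top');P=cloud(d);H=hsv(d);x,y,z=P[...,0],P[...,1],P[...,2]
u,v=np.meshgrid(np.arange(560),np.arange(420))
box=lambda a,b,c,e:(u>=a)&(u<=b)&(v>=c)&(v<=e)
# wall top
m=box(275,412,145,172)&(abs(z-.12)<.008)
W=P[m]; (vx,vy,x0,y0)=cv2.fitLine(W[:,:2].astype(np.float32),cv2.DIST_HUBER,0,.01,.01).ravel()
if vy<0: vx,vy=-vx,-vy
ey=np.array([vx,vy]); ex=np.array([vy,-vx]); 
print('wall yaw deg',np.degrees(np.arctan2(-vx,vy)),'z',np.median(W[:,2]),'n',len(W))
ns=(W[:,:2]-[x0,y0])@ex; t=W[:,:2]@ey; print('thick',np.percentile(ns,[2,50,98]),'t',np.percentile(t,[.5,99.5]))
# yellow floor
m=box(185,285,150,240)&(H[...,0]>18)&(H[...,0]<35)&(H[...,1]>120)&(abs(z-.0585)<.006)
Y=P[m][:,:2]; print('floor',np.percentile(Y@ex,[.5,99.5]),np.percentile(Y@ey,[.5,99.5]),'wall mid ex',np.array([x0,y0])@ex)
# shelf
m=box(270,412,150,245)&(abs(z-.06)<.005)
S=P[m][:,:2]; print('shelf',np.percentile(S@ex,[.5,99.5]),np.percentile(S@ey,[.5,99.5]))
# handle
m=box(205,268,240,260)&(z>.07)&(z<.105); Q=P[m]; print('handle',np.median(Q[:,:2]@ex),np.percentile(Q[:,:2]@ey,[1,99]),np.median(Q[:,2]))
# tin
m=box(330,412,165,228)&(z>.075); Q=P[m]; print('tin',np.percentile(Q[:,:2]@ey,[.5,99.5]),np.percentile(Q[:,:2]@ex,[.5,99.5]),Q[:,2].max())
m=box(330,412,165,228)&(z>.135); Q=P[m]; f=cv2.fitLine(Q[:,:2].astype(np.float32),cv2.DIST_HUBER,0,.01,.01).ravel(); print('ridge',f, 'mean',Q[:,:2].mean(0)@ex,Q[:,:2].mean(0)@ey)
for n,b in (('carton',(228,265,200,225)),('tub',(198,223,203,226))):
    m=box(*b)&(z>.10); Q=P[m][:,:2]; print(n,np.percentile(Q@ex,[2,98]),np.percentile(Q@ey,[2,98]))
print(ex,ey)
E
```

```text
wall yaw deg -0.9710932 z 0.12054506637271234 n 846
thick [-0.0067955  -0.00014286  0.00976726] t [-0.17495095  0.10920145]
floor [0.53309006 0.68151528] [0.10914767 0.28074276] wall mid ex 0.69102025
shelf [0.53644737 0.68837473] [-0.17627752  0.12057842]
handle 0.4850056065467606 [0.13608965 0.25433866] 0.09280817141050468
tin [-0.15844203 -0.03264731] [0.55991287 0.6867587 ] 1.168058556813201
ridge [ 0.04186022  0.99912345  0.60713196 -0.10486078] mean 0.6081526910114351 -0.09465260163596342
carton [0.54199411 0.57931566] [0.14265178 0.20245798]
tub [0.54260113 0.57600956] [0.2307465  0.26480386]
[ 0.99985635 -0.01694796] [0.01694796 0.99985635]
```

```bash
cat >> h.py <<'E'
ex=np.array([.99986,-.01695]);ey=np.array([.01695,.99986]);O=.685*ex+.108*ey
def st(p): p=np.asarray(p);return np.c_[(p[...,:2].reshape(-1,2)-O)@np.c_[ex,ey]*1000,p[...,2].ravel()*1000]
def go(X,Y,Z,ang=None):
    "station target mm, ang = station angle of tool y; prints turn about tool z then shift in tool axes"
    s=arm.get_state();M=R.from_quat(s['eef_rot']).as_matrix()
    a=np.degrees(np.arctan2(M[1,1],M[0,1]))+.97
    t=0 if ang is None else (ang-a+90)%180-90
    M2=M@R.from_euler('z',-t,degrees=True).as_matrix()
    W=np.r_[O+ex*X/1000+ey*Y/1000,Z/1000]
    print('now',st(s['ee_pos']).round(1),'yang',round(a,1),'turn z',round(-t,2),'tilt z',M[:,2].round(3),'shift',((W-s['ee_pos'])@M2*1000).round(1),'F',s['ft_force'].round(1),'j',s['joint_pos'].round(2),'t',s['time'])
def tin(d=None):
    d=d or cam('top');P=cloud(d);H=hsv(d);S=st(P).reshape(420,560,3)
    m=(S[...,2]>130)&(S[...,2]<156)&(S[...,0]>-140)&(S[...,0]<-5)&(S[...,1]>-300)&(S[...,1]<185)
    red=(((H[...,0]<8)|(H[...,0]>172))&(H[...,1]>130)&(S[...,2]>75)&(S[...,2]<156)&(S[...,0]<5)&(S[...,0]>-160))
    Q=S[red];print('red n',len(Q),'Y',np.percentile(Q[:,1],[1,99]).round(1),'X',np.percentile(Q[:,0],[1,99]).round(1))
    T=S[red&(S[...,2]>142)];
    if len(T)>5: f=cv2.fitLine(T[:,:2].astype(np.float32),cv2.DIST_HUBER,0,.01,.01).ravel();print('ridge',f.round(3),'topz',np.percentile(T[:,2],95).round(1))
E
python3 - <<'E'
from h import *
tin();go(-112,-248,200,-50)
E
```

```text
red n 1170 Y [-244.5 -164.2] X [-120.5  -32.3]
ridge [ 1.24000e-01  9.92000e-01 -7.59310e+01 -2.04805e+02] topz 152.3
now [[-415.6 -671.5  222. ]] yang -64.5 turn z -14.46 tilt z [-0.     0.001 -1.   ] shift [ 504.8 -129.2   22.4] F [0.1 0.7 0.6] j [-1.32  0.53  1.43 -0.    1.18 -0.18] t 0.2
```

Request:
move_arm(
  commands=[
    [0,0,0,0,0,-7.23],
    [0,0,0,0,0,-7.23],
    [20,-5,0,0,0,0],
    [40,-10.5,2,0,0,0],
    [40,-10.5,2,0,0,0],
    [40,-10.5,2,0,0,0],
    [40,-10.5,2,0,0,0],
    [40,-10.5,2,0,0,0],
    [40,-10.5,2,0,0,0],
    [40,-10.5,2,0,0,0],
    [40,-10.5,2,0,0,0],
    [40,-10.5,2,0,0,0],
    [40,-10.5,2,0,0,0],
    [40,-10.5,2,0,0,0],
    [40,-12,0,0,0,0],
    [0,0,0,0,0,0],
    [0,0,0,0,0,0],
  ],
  hand=-1,
)

```text
time: 1.9
ee_pos: [0.5646, -0.1486, 0.2004]
eef_rot: [0.942, 0.335, -0.0, -0.0]
ft_force: [-0.4, -0.4, -0.9]
opening: 0.0871
finger_force: 0.0
```

```bash
python3 - <<'E'
from h import *
d=cam('wrist');save(d,'w1.png');tin();go(-118,-248,90,-50)
E
```

```text
red n 972 Y [-245.1 -164.1] X [-114.7  -32.2]
ridge [ 3.30000e-02  9.99000e-01 -7.45830e+01 -2.03983e+02] topz 152.3
now [[-118.5 -249.   200.4]] yang -50.1 turn z -0.07 tilt z [-0.001  0.    -1.   ] shift [  1.1  -0.4 110.4] F [ 0.2 -0.5 -0.1] j [-0.45  0.5   1.56 -0.    1.08  0.44] t 2.0
```

View pics/w1.png

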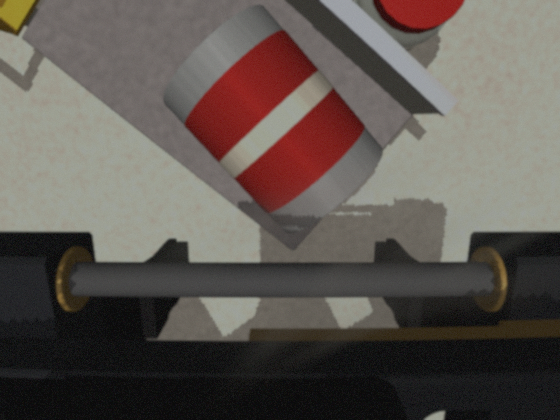

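The wrist view shows the tin at (270,110) close to the wall, and the lane for both fingers is clear. I'll descend and then roll the tin to the wall.

Request:
move_arm(
  commands=[
    [0,0,15,0,0,0],
    [0,0,25,0,0,0],
    [0,0,25,0,0,0],
    [0,0,25,0,0,0],
    [0,0,15,0,0,0],
    [0,0,5,0,0,0],
    [0,0,0,0,0,0],
    [0,0,0,0,0,0],
  ],
)

```text
time: 2.8
ee_pos: [0.5652, -0.1515, 0.0914]
eef_rot: [0.943, 0.333, 0.001, 0.001]
ft_force: [0.2, -0.5, 0.3]
opening: 0.0869
finger_force: 0.0
```

```bash
python3 - <<'E'
from h import *
go(-74,-248,90,-50)
E
```

```text
now [[-117.3 -249.9   91.4]] yang -50.1 turn z -0.09 tilt z [ 0.001 -0.001 -1.   ] shift [34.4 26.4  1.4] F [ 0.2 -0.5  0.3] j [-0.45  0.65  1.64 -0.    0.84  0.44] t 2.8
```

Request:
move_arm(
  commands=[
    [3.06,2.57,0,0,0,0],
    [3.06,2.57,0,0,0,0],
    [3.06,2.57,0,0,0,0],
    [1.5,1.3,0,0,0,0],
    [1.5,1.3,0,0,0,0],
    [1.5,1.3,0,0,0,0],
    [1.5,1.3,0,0,0,0],
    [1.5,1.3,0,0,0,0],
    [1.5,1.3,0,0,0,0],
    [1.5,1.3,0,0,0,0],
    [1.5,1.3,0,0,0,0],
    [1.5,1.3,0,0,0,0],
    [1.5,1.3,0,0,0,0],
    [1.5,1.3,0,0,0,0],
    [1.5,1.3,0,0,0,0],
    [0,0,0,0,0,0],
    [0,0,0,0,0,0],
  ],
)

```text
time: 4.5
ee_pos: [0.6006, -0.1515, 0.0905]
eef_rot: [0.943, 0.334, -0.0, -0.0]
ft_force: [-0.2, 0.4, 0.7]
opening: 0.0872
finger_force: 0.0
```

```bash
python3 - <<'E'
from h import *
d=cam('scene');save(d,'s2.png');tin();go(-74,-248,90,-50)
E
```

```text
red n 717 Y [-247.5 -166.6] X [-91.4  -9.7]
ridge [   0.315   -0.949  -48.462 -201.483] topz 152.4
now [[ -82.  -249.4   90.5]] yang -50.0 turn z -0.0 tilt z [-0.  0. -1.] shift [7.  4.1 0.5] F [-0.9  0.1  0.2] j [-0.43  0.69  1.55  0.    0.9   0.46] t 4.6
```

View pics/s2.png

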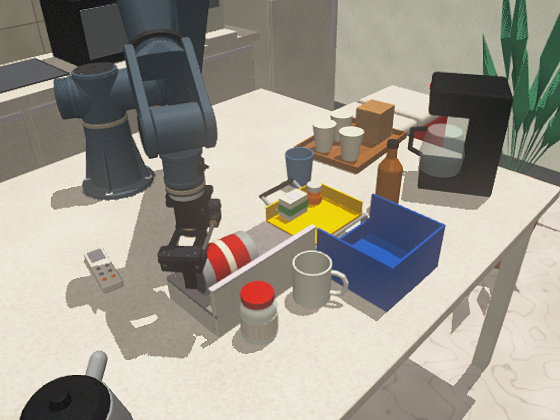

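The tin has rolled to the wall, now at (230,255) in the view, with the fingers cradling its rear end and side. I'll close the side gap and start pushing.

Request:
move_arm(
  commands=[
    [1.5,1.3,0,0,0,0],
    [1.5,1.3,0,0,0,0],
    [1.5,1.3,0,0,0,0],
    [1.3,-1.5,0,0,0,0],
    [1.3,-1.5,0,0,0,0],
    [1.3,-1.5,0,0,0,0],
    [1.3,-1.5,0,0,0,0],
    [1.3,-1.5,0,0,0,0],
    [1.3,-1.5,0,0,0,0],
    [1.3,-1.5,0,0,0,0],
    [1.9,-2.3,0,0,0,0],
    [1.9,-2.3,0,0,0,0],
    [1.9,-2.3,0,0,0,0],
    [1.9,-2.3,0,0,0,0],
    [1.9,-2.3,0,0,0,0],
    [1.9,-2.3,0,0,0,0],
    [1.9,-2.3,0,0,0,0],
    [1.9,-2.3,0,0,0,0],
    [0,0,0,0,0,0],
  ],
)

```text
time: 6.5
ee_pos: [0.6072, -0.1133, 0.0906]
eef_rot: [0.943, 0.334, 0.0, -0.0]
ft_force: [-2.8, -0.4, -0.7]
opening: 0.0873
finger_force: 1.0
```

```bash
python3 - <<'E'
from h import *
tin();go(-74,-19,90,-50)
E
```

```text
red n 507 Y [-199.5 -135.3] X [-84.6  -6.8]
ridge [   0.905   -0.425  -50.014 -153.954] topz 152.3
now [[ -75.9 -211.1   90.6]] yang -50.0 turn z 0.01 tilt z [ 0.     0.001 -1.   ] shift [ 124.9 -146.     0.7] F [-1.3 -0.8 -0.5] j [-0.37  0.69  1.56  0.    0.9   0.52] t 6.55
```

Request:
move_arm(
  commands=[
    [1.9,-2.3,0,0,0,0],
    [3.2,-3.8,0,0,0,0],
    [3.2,-3.8,0,0,0,0],
    [3.2,-3.8,0,0,0,0],
    [3.2,-3.8,0,0,0,0],
    [3.2,-3.8,0,0,0,0],
    [3.2,-3.8,0,0,0,0],
    [3.2,-3.8,0,0,0,0],
    [3.2,-3.8,0,0,0,0],
    [3.2,-3.8,0,0,0,0],
    [3.2,-3.8,0,0,0,0],
    [3.2,-3.8,0,0,0,0],
    [3.2,-3.8,0,0,0,0],
    [3.2,-3.8,0,0,0,0],
    [3.2,-3.8,0,0,0,0],
    [3.2,-3.8,0,0,0,0],
    [3.2,-3.8,0,0,0,0],
    [3.2,-3.8,0,0,0,0],
    [1.9,-2.3,0,0,0,0],
    [0,0,0,0,0,0],
  ],
)

```text
time: 8.55
ee_pos: [0.6084, -0.0226, 0.0904]
eef_rot: [0.943, 0.334, -0.0, -0.001]
ft_force: [-2.8, -1.7, 1.1]
opening: 0.0874
finger_force: 1.6
```

```bash
python3 - <<'E'
from h import *
tin();go(-74,-19,90,-50)
E
```

```text
red n 432 Y [-81.2 -45.1] X [-80.   -9.4]
ridge [  0.945  -0.326 -48.091 -62.115] topz 152.7
now [[ -76.3 -120.4   90.4]] yang -50.0 turn z 0.0 tilt z [-0.001  0.001 -1.   ] shift [ 66.9 -76.2   0.5] F [-3.  -1.4  1.1] j [-0.22  0.68  1.58  0.    0.89  0.67] t 8.6
```

Request:
move_arm(
  commands=[
    [1.9,-2.3,0,0,0,0],
    [3.2,-3.8,0,0,0,0],
    [3.2,-3.8,0,0,0,0],
    [3.2,-3.8,0,0,0,0],
    [3.2,-3.8,0,0,0,0],
    [3.2,-3.8,0,0,0,0],
    [3.2,-3.8,0,0,0,0],
    [3.2,-3.8,0,0,0,0],
    [3.2,-3.8,0,0,0,0],
    [3.2,-3.8,0,0,0,0],
    [3.2,-3.8,0,0,0,0],
    [3.2,-3.8,0,0,0,0],
    [3.2,-3.8,0,0,0,0],
    [3.2,-3.8,0,0,0,0],
    [3.2,-3.8,0,0,0,0],
    [3.2,-3.8,0,0,0,0],
    [3.2,-3.8,0,0,0,0],
    [3.2,-3.8,0,0,0,0],
    [3.2,-3.8,0,0,0,0],
    [0,0,0,0,0,0],
  ],
)

```text
time: 10.6
ee_pos: [0.6103, 0.0697, 0.0904]
eef_rot: [0.942, 0.334, -0.0, -0.0]
ft_force: [-0.9, -0.0, 0.5]
opening: 0.0869
finger_force: 0.0
```

```bash
python3 - <<'E'
from h import *
d=cam('top');save(d,'t3.png');tin(d);go(-74,-19,90,-50)
E
```

```text
red n 152 Y [34.6 49. ] X [-78. -10.]
ridge [ 1.0000e+00 -2.1000e-02 -4.8712e+01  4.0823e+01] topz 151.1
now [[-75.9 -28.2  90.4]] yang -50.0 turn z 0.03 tilt z [-0.  0. -1.] shift [ 7.4 -5.8  0.4] F [ 0.   0.3 -0.4] j [-0.07  0.68  1.57  0.    0.89  0.82] t 10.65
```

View pics/t3.png

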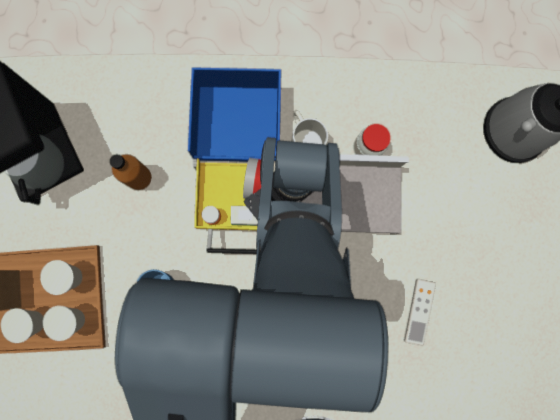

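The tin is half onto the tray, with its front at (247,180). I'll retreat diagonally, rise, turn, and use both fingers on its end face for the remaining stretch, keeping clear of the carton.

Request:
move_arm(
  commands=[
    [-3,0.3,0,0,0,0],
    [-6,0.5,0,0,0,0],
    [-6,0.5,0,0,0,0],
    [-6,0.5,0,0,0,0],
    [0,0,-20,0,0,0],
    [0,0,-30,0,0,0],
    [0,0,-30,0,0,-8],
    [0,0,0,0,0,-8.4],
    [0,0,0,0,0,-8.4],
    [0,0,0,0,0,-8.4],
    [0,0,0,0,0,-8.4],
    [0,0,0,0,0,-8.4],
    [-14,23,0,0,0,0],
    [-14,23,0,0,0,0],
    [0,0,0,0,0,0],
    [0,0,0,0,0,0],
  ],
)

```text
time: 12.25
ee_pos: [0.6404, 0.0248, 0.1702]
eef_rot: [0.714, 0.701, -0.0, -0.001]
ft_force: [0.9, 0.4, 0.2]
opening: 0.0872
finger_force: 0.0
```

Request:
move_arm(
  commands=[
    [0,0,0,0,0,0],
    [0,0,0,0,0,0],
    [0,0,0,0,0,0],
  ],
  hand=0.3,
)

```text
time: 12.55
ee_pos: [0.6402, 0.0259, 0.1706]
eef_rot: [0.713, 0.701, -0.0, -0.0]
ft_force: [0.5, 0.5, -0.4]
opening: 0.0707
finger_force: 0.0
```

```bash
python3 - <<'E'
from h import *
tin();go(-45,-73,92,0);print(arm.get_state()['opening'])
d=cam('wrist');save(d,'w4.png')
E
```

```text
red n 1015 Y [-22.7  48.6] X [-96.  -10.9]
ridge [  0.194   0.981 -51.65   13.088] topz 152.0
now [[-45.1 -71.3 170.7]] yang 0.0 turn z 0.03 tilt z [-0.  0. -1.] shift [-1.7  0.1 78.7] F [0.4 0.1 0.2] j [-0.13  0.61  1.44  0.    1.09 -0.12] t 12.6
0.06655991811100402
```

View pics/w4.png

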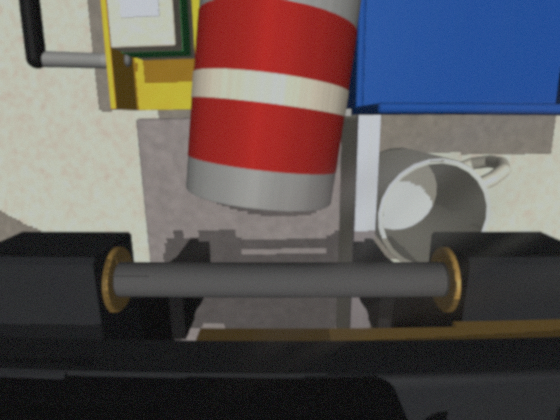

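The tin at (265,100) is skewed about 10°, with its rear away from the wall. A squared two-finger push will straighten it.

Request:
move_arm(
  commands=[
    [-2,-3,10,0,0,0],
    [0,0,20,0,0,0],
    [0,0,20,0,0,0],
    [0,0,15,0,0,0],
    [0,0,10,0,0,0],
    [0,0,4,0,0,0],
    [0,0,0,0,0,0],
    [2,0,0,0,0,0],
    [2,0,0,0,0,0],
    [2,0,0,0,0,0],
    [2,0,0,0,0,0],
    [2,0,0,0,0,0],
    [2,0,0,0,0,0],
    [2,0,0,0,0,0],
    [2,0,0,0,0,0],
    [2,0,0,0,0,0],
    [2,0,0,0,0,0],
    [2,0,0,0,0,0],
    [2,0,0,0,0,0],
    [0,0,0,0,0,0],
  ],
)

```text
time: 14.65
ee_pos: [0.6382, 0.0478, 0.0915]
eef_rot: [0.713, 0.701, 0.0, -0.0]
ft_force: [0.8, -0.5, 0.2]
opening: 0.0306
finger_force: 0.1
```

```bash
python3 - <<'E'
from h import *
d=cam('top');tin(d);go(-48,20,92,0);print(arm.get_state()['opening'])
d=cam('wrist');tin(d);save(d,'w5.png')
E
```

```text
red n 741 Y [ 6.4 61.2] X [-100.8  -18. ]
ridge [  0.569  -0.822 -58.228  40.201] topz 151.8
now [[-47.9 -49.4  91.4]] yang 0.0 turn z 0.01 tilt z [-0.001  0.    -1.   ] shift [69.4 -0.1 -0.5] F [ 0.1 -0.1  0.4] j [-0.1   0.71  1.5   0.    0.94 -0.08] t 14.7
0.030162021698402826
red n 40910 Y [-15.3  49.1] X [-96.2 -17.9]
ridge [ 5.5000e-02  9.9800e-01 -5.7592e+01  1.4957e+01] topz 150.7
```

View pics/w5.png

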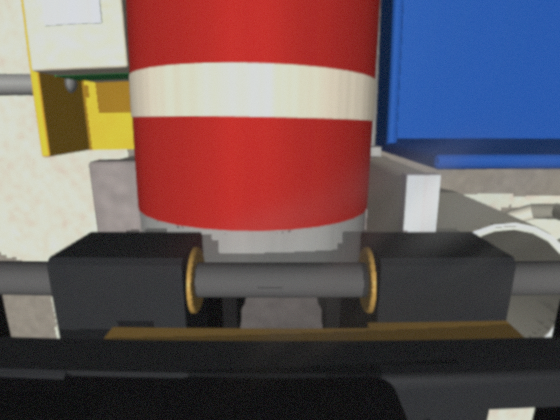

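Request:
move_arm(
  commands=[
    [2,0.5,0,0,0,0],
    [2.5,1,0,0,0,0],
    [2.5,1,0,0,0,0],
    [2.5,1,0,0,0,0],
    [2.5,1,0,0,0,0],
    [2.5,1,0,0,0,0],
    [2.5,1,0,0,0,0],
    [2.5,1,0,0,0,0],
    [2.5,1,0,0,0,0],
    [2.5,0.5,0,0,0,0],
    [0,0,0,0,0,0],
  ],
)

```text
time: 15.85
ee_pos: [0.6479, 0.0723, 0.0915]
eef_rot: [0.713, 0.701, 0.0, -0.0]
ft_force: [-0.2, 0.1, 0.1]
opening: 0.0301
finger_force: 0.0
```

```bash
python3 - <<'E'
from h import *
go(-48,20,92,0)
d=cam('wrist');tin(d)
E
```

```text
now [[-38.4 -24.7  91.5]] yang 0.0 turn z 0.01 tilt z [ 0.  0. -1.] shift [44.7 -9.6 -0.5] F [-0.2  0.1  0.1] j [-0.06  0.72  1.46  0.    0.96 -0.04] t 15.85
red n 41214 Y [ 8.9 74. ] X [-88.4  -9.5]
ridge [  0.068  -0.998 -49.781  39.551] topz 150.4
```

Request:
move_arm(
  commands=[
    [2,0,0,0,0,0],
    [2.5,0,0,0,0,0],
    [2.5,0,0,0,0,0],
    [2.5,0,0,0,0,0],
    [2.5,0,0,0,0,0],
    [2.5,0,0,0,0,0],
    [2.5,0,0,0,0,0],
    [2.5,0,0,0,0,0],
    [0,0,0,0,0,0],
  ],
)

```text
time: 16.8
ee_pos: [0.648, 0.0918, 0.0915]
eef_rot: [0.713, 0.701, 0.0, -0.0]
ft_force: [-0.6, 0.5, -0.4]
opening: 0.0304
finger_force: 0.0
```

```bash
python3 - <<'E'
from h import *
go(-48,20,92,0)
d=cam('wrist');tin(d)
E
```

```text
now [[-38.6  -5.2  91.5]] yang 0.0 turn z 0.01 tilt z [-0.  0. -1.] shift [25.2 -9.4 -0.5] F [-0.6  0.5 -0.4] j [-0.03  0.72  1.46  0.    0.96 -0.01] t 16.8
red n 41259 Y [27.5 93.3] X [-87.3  -8.9]
ridge [ 5.0000e-03  1.0000e+00 -4.8546e+01  5.9195e+01] topz 149.5
```

Request:
move_arm(
  commands=[
    [2,0,0,0,0,0],
    [2.5,0,0,0,0,0],
    [2.5,0,0,0,0,0],
    [2.5,0,0,0,0,0],
    [2.5,0,0,0,0,0],
    [2.5,0,0,0,0,0],
    [2.5,0,0,0,0,0],
    [2.5,0,0,0,0,0],
    [2.5,0,0,0,0,0],
    [2.5,0,0,0,0,0],
    [2.5,0,0,0,0,0],
    [1.5,0,0,0,0,0],
    [0,0,0,0,0,0],
    [-3,0,0,0,0,0],
    [-10,0,0,0,0,0],
    [-15,0,0,0,0,0],
    [0,0,-20,0,0,0],
    [0,0,-40,0,0,0],
    [0,0,-40,0,0,0],
    [0,0,0,0,0,0],
  ],
)

```text
time: 18.85
ee_pos: [0.6525, 0.0901, 0.1982]
eef_rot: [0.714, 0.701, 0.005, 0.005]
ft_force: [0.5, 0.2, 0.6]
opening: 0.0303
finger_force: 0.0
```

```bash
python3 - <<'E'
from h import *
d=cam('wrist');tin(d)
# handle: dark points near
P=cloud(d);S=st(P).reshape(420,560,3);H=hsv(d)
m=(H[...,2]<70)&(abs(S[...,2]-92)<9)&(S[...,0]<-180)&(S[...,0]>-225)&(S[...,1]>20)&(S[...,1]<160)
print('handle wrist',m.sum(),*[np.percentile(S[m][:,i],[2,50,98]).round(1) if m.sum() else 0 for i in range(3)])
go(-199,89,170,0)
d=cam('top');tin(d);save(d,'t6.png')
E
```

```text
red n 13086 Y [ 55.9 123. ] X [-89.2  -6.7]
ridge [ 2.3000e-02  1.0000e+00 -4.9124e+01  8.6841e+01] topz 149.6
handle wrist 2558 [-205.3 -199.7 -196.2] [ 32.2  88.  136.9] [89.  93.8 95.9]
now [[-36.1  -6.7 195.2]] yang -0.1 turn z -0.07 tilt z [ 0.008 -0.    -1.   ] shift [  95.7 -163.    23.9] F [ 0.5  0.  -0.4] j [-0.03  0.6   1.38 -0.    1.16 -0.01] t 18.9
red n 857 Y [ 70.5 131.4] X [-92.   -9.6]
ridge [ 2.00000e-03  1.00000e+00 -4.86940e+01  1.03274e+02] topz 151.2
```

View pics/t6.png

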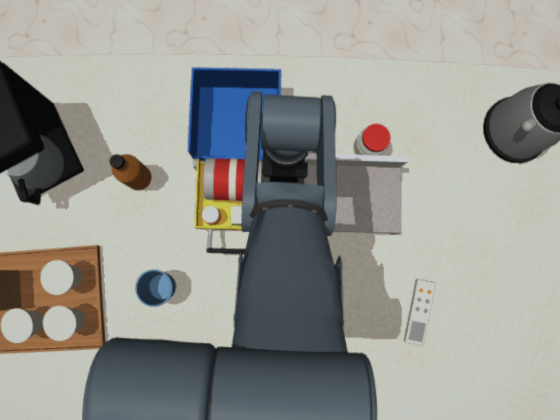

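The tin is wholly on the tray, at (205–245, 180), with its centre at about Y 87. Next is the handle.

Request:
move_arm(
  commands=[
    [10,-17,0,0,0,0],
    [19,-33,0,0,0,0],
    [19,-33,0,0,0,0],
    [19,-33,0,0,0,0],
    [19,-33,0,0,0,0],
    [10,-15,0,0,0,0],
    [0,0,20,0,0,0],
    [0,0,30,0,0,0],
    [0,0,20,0,0,0],
    [0,0,0,0,0,0],
    [0,0,0,0,0,0],
  ],
)

```text
time: 20.05
ee_pos: [0.4859, 0.1901, 0.1209]
eef_rot: [0.713, 0.701, -0.001, -0.0]
ft_force: [1.1, -0.6, 1.9]
opening: 0.0303
finger_force: 0.0
```

```bash
python3 - <<'E'
from h import *
d=cam('wrist');save(d,'w7.png')
go(-200,88,69.5,0)
E
```

```text
now [[-201.8   90.5  121.7]] yang -0.0 turn z -0.03 tilt z [ 0.001 -0.    -1.   ] shift [-2.5  1.7 52.2] F [1.  0.5 0.4] j [ 0.16  0.54  1.78 -0.    0.82  0.18] t 20.1
```

View pics/w7.png

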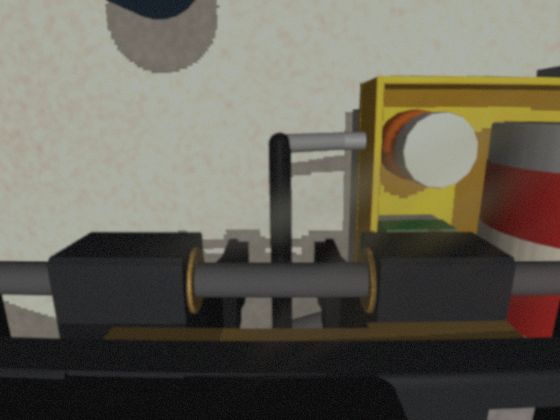

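The black bar (column 281) lies midway between the two fingers (about 235 and 327), so I descend and grip it.

Request:
move_arm(
  commands=[
    [-1,1.5,15,0,0,0],
    [-1,0,17,0,0,0],
    [0,0,14,0,0,0],
    [0,0,6,0,0,0],
    [0,0,0,0,0,0],
  ],
)

```text
time: 20.6
ee_pos: [0.4876, 0.1884, 0.0697]
eef_rot: [0.713, 0.701, 0.0, 0.0]
ft_force: [0.0, -0.5, -0.2]
opening: 0.0307
finger_force: 0.0
```

Request:
move_arm(
  commands=[
    [0,0,0,0,0,0],
    [0,0,0,0,0,0],
    [0,0,0,0,0,0],
    [0,0,0,0,0,0],
    [0,0,0,0,0,0],
  ],
  hand=1,
  squeeze=20,
)

```text
time: 21.1
ee_pos: [0.4857, 0.1885, 0.07]
eef_rot: [0.713, 0.701, -0.001, -0.001]
ft_force: [-3.9, 0.3, 6.6]
opening: 0.0112
finger_force: 20.0
```

```bash
python3 - <<'E'
from h import *
go(-200,88,69.5,0)
s=arm.get_state();print(s['opening'],s['finger_force'])
p=st(s['ee_pos'])[0];gx,gz=p[0],p[2]+19-50
r=np.hypot(gx,gz);a0=np.arctan2(gz,-gx);print(r,a0)
th=np.r_[0,.03,.08,.14,.20,.26,.31,.36,.40,.44,.48,.52,.57,.63,.70,.77,.84,.91,.98,1.05,1.11,1.16,1.20,1.22]
X=-r*np.cos(a0+th);Z=r*np.sin(a0+th)
for t,a,b in zip(th[1:],np.diff(X),np.diff(Z)):print(t,round(a,1),round(-b,1))
E
```

```text
now [[-202.6   88.8   70. ]] yang 0.0 turn z 0.01 tilt z [-0.003 -0.    -1.   ] shift [-0.8  2.6  0.5] F [-3.9  0.3  6.6] j [0.16 0.63 1.82 0.   0.7  0.17] t 21.1
0.01119081877756889 19.991160035133362
206.33103543736812 0.19021034579374246
0.03 1.3 -6.1
0.08 2.5 -10.0
0.14 3.7 -11.8
0.2 4.4 -11.6
0.26 5.0 -11.3
0.31 4.7 -9.2
0.36 5.2 -8.9
0.4 4.5 -6.9
0.44 4.7 -6.8
0.48 5.0 -6.6
0.52 5.3 -6.4
0.57 6.9 -7.7
0.63 8.8 -8.7
0.7 10.9 -9.5
0.77 11.5 -8.7
0.84 12.1 -7.9
0.91 12.6 -7.0
0.98 13.1 -6.1
1.05 13.5 -5.2
1.11 11.8 -3.7
1.16 10.0 -2.5
1.2 8.1 -1.6
1.22 4.1 -0.7
```

Request:
move_arm(
  commands=[
    [0,1.3,-6.1,0,0,0],
    [0,2.5,-10,0,0,0],
    [0,3.7,-11.7,0,0,0],
    [0,4.3,-11.5,0,0,0],
    [0,5,-11.2,0,0,0],
    [0,4.7,-9.2,0,0,0],
    [0,5.1,-8.8,0,0,0],
    [0,4.5,-6.8,0,0,0],
    [0,4.7,-6.7,0,0,0],
    [0,5,-6.5,0,0,0],
    [0,5.2,-6.3,0,0,0],
    [0,0,0,0,0,0],
    [0,0,0,0,0,0],
    [0,0,0,0,0,0],
    [0,0,0,0,0,0],
    [0,0,0,0,0,0],
    [0,0,0,0,0,0],
  ],
)

```text
time: 22.8
ee_pos: [0.5294, 0.1882, 0.165]
eef_rot: [0.713, 0.701, -0.003, -0.003]
ft_force: [-8.9, 2.2, 5.1]
opening: 0.0112
finger_force: 20.0
```

```bash
python3 - <<'E'
from h import *
go(-200,88,69.5,0);s=arm.get_state();print(s['opening'],s['ft_force'],s['ft_torque'])
p=st(s['ee_pos'])[0];gx,gz=p[0],p[2]+19-50;print('r',np.hypot(gx,gz),'th',np.arctan2(gz,-gx)-.19)
d=cam('scene');save(d,'s8.png')
E
```

```text
now [[-158.9   89.2  165. ]] yang -0.0 turn z -0.0 tilt z [-0.008  0.001 -1.   ] shift [ -1.2 -40.3  95.8] F [-8.9  2.2  5.1] j [0.14 0.52 1.64 0.   0.98 0.16] t 22.8
0.011172638067156954 [-8.93047725  2.15944645  5.05084232] [0.31831042 1.40477045 0.03827682]
r 207.8696889730133 th 0.5105673130497084
```

View pics/s8.png

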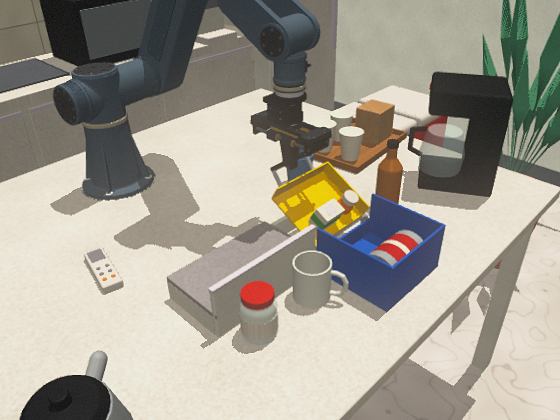

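The tin is in the bin at (405,245), and the carton and tub are sliding down the tray at (325,210). I keep tipping.

Request:
move_arm(
  commands=[
    [0,7,-7.4,0,0,0],
    [0,8.8,-8.4,0,0,0],
    [0,10.8,-9.2,0,0,0],
    [0,11.4,-8.5,0,0,0],
    [0,12,-7.7,0,0,0],
    [0,12.5,-6.8,0,0,0],
    [0,13,-6,0,0,0],
    [0,13.3,-5,0,0,0],
    [0,11.6,-3.6,0,0,0],
    [0,9.8,-2.4,0,0,0],
    [0,7.5,-1.5,0,0,0],
    [0,0,0,0,0,0],
    [0,0,0,0,0,0],
    [0,0,0,0,0,0],
    [0,0,0,0,0,0],
    [0,0,0,0,0,0],
    [0,0,0,0,0,0],
  ],
)

```text
time: 24.55
ee_pos: [0.6522, 0.1872, 0.2328]
eef_rot: [0.713, 0.701, 0.002, 0.0]
ft_force: [-0.6, 4.8, 5.7]
opening: 0.0115
finger_force: 20.0
```

```bash
python3 - <<'E'
from h import *
go(-200,88,69.5,0);s=arm.get_state();print(s['opening'],s['ft_force'],s['ft_torque'])
p=st(s['ee_pos'])[0];gx,gz=p[0],p[2]+19-50;print('r',np.hypot(gx,gz),'th',np.arctan2(gz,-gx)-.19)
d=cam('scene');save(d,'s9.png');cv2.imwrite('pics/s9c.png',cv2.resize(d['pixels'][130:320,230:460,::-1],None,fx=2,fy=2))
E
```

```text
now [[-36.1  90.2 232.8]] yang 0.0 turn z 0.02 tilt z [ 0.004  0.003 -1.   ] shift [  -2.7 -164.6  162.6] F [-0.6  4.8  5.7] j [0.11 0.59 1.28 0.   1.27 0.13] t 24.55
0.011527679766458227 [-0.62001546  4.76713584  5.67628295] [0.77044549 0.23915427 0.092144  ]
r 205.00697481073098 th 1.203745628082796
```

View pics/s9c.png

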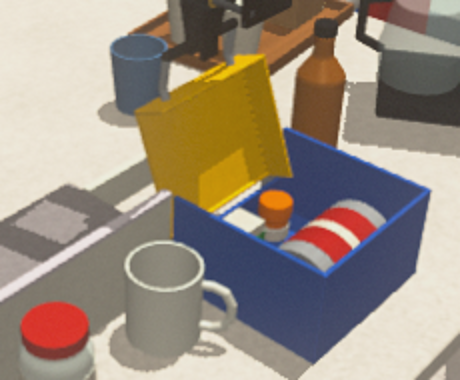

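The tub (275,215 in the crop) and the tin are in the bin, and the carton is at (242,222), right by the tray's lip. I'll check the carton's position by depth before lowering.

```bash
python3 - <<'E'
from h import *
d=cam('scene');S=st(cloud(d)).reshape(420,560,3);H=hsv(d)
h,s,v=H[...,0],H[...,1],H[...,2]
B=(S[...,0]>-60)&(S[...,0]<200)&(S[...,1]>0)&(S[...,1]<195)&(S[...,2]>8)&(S[...,2]<180)
for n,m in (('white',(s<60)&(v>110)),('green',(h>40)&(h<90)&(s>60)),('orange',(h>3)&(h<16)&(s>150))):
    Q=S[m&B]; print(n,len(Q),[np.percentile(Q[:,i],[3,50,97]).round(0).tolist() for i in range(3)] if len(Q) else '')
w=(s<60)&(v>110)&B; n,l,stt,c=cv2.connectedComponentsWithStats(w.astype(np.uint8))
for i in range(1,n):
    if stt[i,4]>15:Q=S[l==i];print(c[i].round(),stt[i,4],[np.percentile(Q[:,k],[3,50,97]).round(0).tolist() for k in range(3)])
E
```

```text
white 677 [[15.0, 138.0, 177.0], [36.0, 92.0, 191.0], [13.0, 89.0, 97.0]]
green 9 [[49.0, 60.0, 63.0], [86.0, 96.0, 117.0], [20.0, 37.0, 43.0]]
orange 157 [[27.0, 54.0, 64.0], [121.0, 127.0, 155.0], [28.0, 46.0, 57.0]]
[411. 235.] 150 [[105.0, 152.0, 177.0], [136.0, 146.0, 193.0], [57.0, 92.0, 96.0]]
[357. 242.] 232 [[16.0, 49.0, 61.0], [71.0, 90.0, 142.0], [10.0, 54.0, 58.0]]
[399. 246.] 96 [[126.0, 159.0, 179.0], [87.0, 94.0, 102.0], [85.0, 94.0, 98.0]]
[384. 256.] 180 [[125.0, 158.0, 178.0], [34.0, 44.0, 55.0], [85.0, 93.0, 96.0]]
```

The carton stands on the bin floor (top at z≈58, X 16–61), and the tub is on the floor too. I'll lower the tray along the same arc.

Request:
move_arm(
  commands=[
    [0,-7.5,1.5,0,0,0],
    [0,-9.8,2.4,0,0,0],
    [0,-11.6,3.6,0,0,0],
    [0,-13.3,5,0,0,0],
    [0,-13,6,0,0,0],
    [0,-12.5,6.8,0,0,0],
    [0,-12,7.7,0,0,0],
    [0,-11.4,8.5,0,0,0],
    [0,-10.8,9.2,0,0,0],
    [0,-8.8,8.4,0,0,0],
    [0,-7,7.4,0,0,0],
    [0,-5.2,6.3,0,0,0],
    [0,-5,6.5,0,0,0],
    [0,-4.7,6.7,0,0,0],
    [0,-4.5,6.8,0,0,0],
    [0,-5.1,8.8,0,0,0],
    [0,-4.7,9.2,0,0,0],
    [0,-5,11.2,0,0,0],
    [0,0,0,0,0,0],
  ],
)

```text
time: 26.55
ee_pos: [0.4985, 0.1879, 0.1074]
eef_rot: [0.713, 0.701, -0.001, -0.0]
ft_force: [2.9, 0.6, -2.7]
opening: 0.0108
finger_force: 20.1
```

Request:
move_arm(
  commands=[
    [0,-4.3,11,0,0,0],
    [0,-3.7,11,0,0,0],
    [0,-2.5,9,0,0,0],
    [0,-1.3,5,0,0,0],
    [0,0,0,0,0,0],
    [0,0,0,0,0,0],
    [0,0,0,0,0,0],
  ],
)

```text
time: 27.25
ee_pos: [0.4875, 0.1882, 0.0732]
eef_rot: [0.713, 0.701, -0.0, 0.0]
ft_force: [2.6, -3.4, -1.7]
opening: 0.0107
finger_force: 20.0
```

```bash
python3 - <<'E'
from h import *
go(-202,88,70,0)
E
```

```text
now [[-200.7   88.4   73.2]] yang 0.0 turn z 0.02 tilt z [ 0.    -0.001 -1.   ] shift [-0.4 -1.3  3.2] F [ 2.6 -3.4 -1.7] j [ 0.15  0.62  1.81 -0.    0.7   0.17] t 27.25
```

Request:
move_arm(
  commands=[
    [0,0,1.5,0,0,0],
    [0,0,1.5,0,0,0],
    [0,0,0,0,0,0],
    [0,0,0,0,0,0],
  ],
)

```text
time: 27.65
ee_pos: [0.4868, 0.1882, 0.0697]
eef_rot: [0.713, 0.701, -0.001, -0.0]
ft_force: [0.7, -3.4, -0.2]
opening: 0.0106
finger_force: 20.0
```

Request:
move_arm(
  commands=[
    [0,0,0,0,0,0],
    [0,0,0,0,0,0],
    [0,0,0,0,0,0],
    [0,0,0,0,0,0],
  ],
  hand=0.3,
)

```text
time: 28.05
ee_pos: [0.4871, 0.1889, 0.0699]
eef_rot: [0.713, 0.701, 0.0, -0.0]
ft_force: [-0.2, 0.3, 0.7]
opening: 0.0285
finger_force: 0.0
```

Request:
move_arm(
  commands=[
    [0,0,-10,0,0,0],
    [0,0,-20,0,0,0],
    [0,0,-30,0,0,0],
    [0,0,-40,0,0,0],
    [0,0,-40,0,0,0],
    [0,-40,0,0,0,0],
    [-20,-40,0,0,0,0],
    [-40,-20,0,0,0,0],
    [-40,0,0,0,0,0],
    [-40,0,0,0,0,0],
    [-40,0,0,0,0,0],
    [-40,0,0,0,0,0],
    [0,0,0,0,0,0],
    [0,0,0,0,0,0],
  ],
)

```text
time: 29.45
ee_pos: [0.3834, -0.0303, 0.2104]
eef_rot: [0.714, 0.7, 0.0, 0.0]
ft_force: [-0.9, -0.1, 0.2]
opening: 0.0309
finger_force: 0.0
```

```bash
python3 - <<'E'
from h import *
go(-202,88,70,0)
d=cam('top');S=st(cloud(d)).reshape(420,560,3);H=hsv(d)
m=(H[...,0]>18)&(H[...,0]<35)&(H[...,1]>120)&(S[...,0]>-140)&(S[...,0]<-10)&(S[...,1]>10)&(S[...,1]<170)
Q=S[m];A=np.c_[Q[:,:2],np.ones(len(Q))];print('floor',np.median(Q[:,2]),'slope',np.linalg.lstsq(A,Q[:,2],rcond=None)[0])
cv2.imwrite('pics/f.png',np.hstack([d['pixels'][40:330,100:420,::-1],cam('scene')['pixels'][120:410,200:520,::-1]]))
E
```

```text
now [[-301.1 -131.8  210.4]] yang -0.2 turn z -0.19 tilt z [ 0.001  0.    -1.   ] shift [219.8  99.  140.5] F [-0.9 -0.1  0.2] j [-0.37  0.22  2.01  0.    0.9  -0.35] t 29.45
floor 58.801734249429806 slope [4.22121266e-04 9.93355083e-05 5.87831319e+01]
```

View pics/f.png

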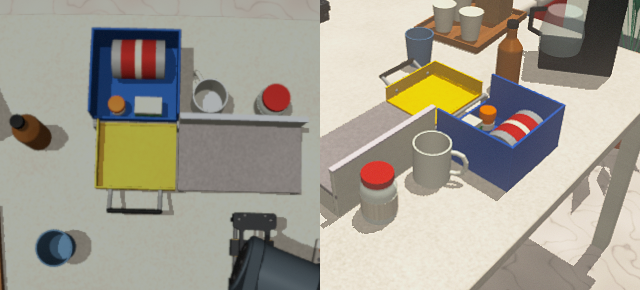

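The tin, carton and tub are all in the bin (left half: (138,58), (148,104) and (116,104)). The tray is flat and empty, the other items are undisturbed, and the arm is clear. I'm handing in.

```bash
python3 -c "
from workcell import arm
print(arm.close_job())"
```

```text
the job is handed in; nothing more can be done
None
```

The tin, carton and tub are in the blue bin, the tray is back down flat, the other items are untouched, and the job is handed in at about 29.5 s; the judge's verdict was not shown.

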